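Fit a centrifuge rotor and spin it by hand

TASK

Take the rotor by its blue knob and fit it on the centrifuge's drive: feel gently for the angle at which its square hole drops over the square shaft, and let it down until it sits fully home, never forcing or dropping it. Then turn it by hand through at least one full turn, either way, to check that it runs free, and let go, leaving it at rest and home on the drive. Leave the other things alone.

Things in the scene. Friction and masses are not known exactly. Their poses are not given: they have to be found in the camera images.
- rotor_knob (a point): Middle of the grip of the loose rotor's round blue knob, 30 mm in diameter and 36 mm high (36 to 72 mm above the rotor's foot). This point is on the axis, 58 mm above the foot, 14 mm below the knob's top; z is up the axis. The knob stands on the dark metal body, 100 mm in diameter and 36 mm high.
- rotor_foot (a point): Centre of the rotor's flat underside, where the mouth of its square hole is: 18 mm wide, 28 mm deep. The hole's sides run along this frame's x and y; z is up.
- spindle_tip (a point): Top of the drive's nose, on the centrifuge's axis, 65 mm above the worktop, 25 mm above the seat. Downward: 7 mm cone, 6 mm round pilot 16.4 mm wide, then a square shaft 16 mm wide and 12 mm long, down to the seat. The rotor's hole slides over the pilot; on the square it stops 12 mm above the seat unless turned to within about 6 degrees of it.
- seat (a point): Centre of the top of the drive's round seat, about 40 mm above the worktop and 25 mm below spindle_tip. The rotor is fully home when its foot rests here. The whole drive hangs on a sprung mount that gives about 1 mm down per 4 N, at most 6 mm, and this point moves with it. Round it a bowl 131 mm in diameter, its rim 78 mm above the worktop.
- drive (a joint): Turn of the drive shaft in rad, 0 at the start, growing anticlockwise seen from above; it turns without end either way against about 0.05 N m and stays where left. A fitted rotor turns with it, with up to 0.15 rad of play. The square on the shaft is clamped at an angle that differs each time and is not reported: feel for it, turning the rotor up to a quarter turn under a light press of 3 to 6 N.
- centrifuge: The white bench centrifuge, 190 x 200 mm, 78 mm high, fixed to the worktop. Origin in the centre of its underside, under the drive's axis; front panel at -x of this frame. The open lid at the rear slopes up and back at 50 degrees from level, from x = +0.10 to +0.19, up to 180 mm high.
- rotor: The rotor as a whole, about 0.35 kg: dark metal body with eight shallow tube wells (too shallow to hook), narrowing to 60 mm at the foot, blue knob on top, 72 mm high in all. Origin at the centre of its underside, z up its axis.
- vial_mid (a point): Centre of a loose small vial with black cap, 24 mm in diameter, 56 mm high: a bystander.
- tape: A loose roll of tape, 66 mm in diameter, 19 mm high, origin under its centre: a bystander.
There are look-alikes about, which are no part of the job. Several things look just like the rotor: the one meant starts farthest to the robot's right.

How it is judged:
On the way, in this order (a step that is already met when the one before it is completed fails the run):
1. the rotor sits fully home on the drive (z of rotor_foot in the frame of seat below 0.003 m and horizontal distance between rotor_foot and seat below 0.003 m and angle between rotor's own z axis and vertical below 0.06 rad), for 0.2 s.
2. rotor and drive have been turned by one full turn, the rotor home ((value of joint drive above 6.1 rad or value of joint drive below -6.1 rad) and z of rotor_foot in the frame of seat below 0.003 m).
At the end, for the whole second after the job is handed in: The drive stands at least one full turn (6.1 rad or more, allowing for play) from where it began, either way round; the rotor's foot is within 3 mm of the seat in height and to the side, upright within 0.06 rad, at rest and released (all of step 2 and horizontal distance between rotor_foot and seat below 0.003 m and angle between rotor's own z axis and vertical below 0.06 rad and angular speed of rotor below 0.1 rad/s and linear speed of rotor below 0.02 m/s); the robot touches nothing.
It fails at once if the rotor is forced or dropped on the centrifuge (more than 25 N between them) (contact force between rotor and centrifuge above 25 N).
It fails at once if a bystander is moved by more than 20 mm (distance of any of vial_mid, tape from where it was at the start of the episode above 0.02 m).
It also fails if it takes over 72 s, if anything falls off the work surface, if the arm or the gripper's body presses on something with over 40 N, if the wrist force passes 120 N, or if a joint passes its speed limit or range.

ROBOT

A 6-joint arm with a two-finger parallel gripper is mounted at the origin on a cart in front of the work surface, level with it; the furniture and walls round the work are solid. World frame = base frame: x ahead of the robot, y to its left, z up, the work surface at z = 0. Lengths are in m, angles in rad, forces in N, time in s.
With the tool pointing down it reaches from about 0.35 to 0.975 m from the base axis. Payload 4.9 kg.
Tool frame: the origin (TCP) lies at the very end of the fingers, on their centre line; the grasp point (between the pads) lies 19 mm behind it; z points along the fingers, x is the direction in which the jaws open and shut, and the axes are right-handed (so a half turn about z gives the same grasp; the last joint's range is limited). The gripper opens to 85 mm and grips with 20 to 120 N. Pads are 22 mm wide; open, the fingers measure 114 mm over their backs; the gripper's body (76 mm by 85 mm) begins 54 mm behind the grasp point. The pads swing forward as they close: fully open they stand 13 mm farther back than shut.
Start: joints at [-1.315, 0.053, 1.613, -0, 1.476, -0.119], TCP at [0.229, -0.582, 0.231] pointing down, gripper open.
Joint ranges: [-3.01, 3.01], [-1.01, 2.22], [0.06, 2.58], [-1.02, 4.17], [0.09, 2.62], [-3.14, 3.14]. Speed limits (rad/s): [2.57, 2.57, 3.14, 3.14, 3.14, 3.14].

INTERFACE

Orientations are given as a rotation vector (axis times angle).
In Python, from station import ctrl gives the robot as it stands.
- The arm moves only by the shell command python3 -m handwheel 'ROWS' [OPENING] [FORCE]. ROWS is a JSON object of lists of equal length, an entry for each row: "offset": the shift along the world's x, y, z in units of 40 mm (1.0 is 40 mm), a list of three; "roll": the turn about the world's z in units of 6 degrees (1.0 is 6 degrees). A call has exactly 10 rows; each row is the pose to reach, as a shift and turn from the pose commanded when the call began; what a row does not reach only later rows make up. A row lasts 1/10 s, in which the tool goes at most 50 mm and 8.59 degrees, less where a joint would pass 70% of its speed; a pose out of reach is approached as far as the arm can. A call with a gripper value outside its range is refused whole. OPENING is the finger opening in mm, from 0 to 85.4, set as the call begins (- or left out, the last holds). The fingers move at their own pace and stop on an object; FORCE is the grip in N (left out, the last holds). Time passes only in rows, so rows that repeat a pose let the fingers close, or fill a call up. It gives the time, the measured TCP pose, the force and the opening at its end, in the units of the state.
- ctrl.get_obs(): the state, without advancing time (a new reading comes with each control period).
- ctrl.get_image(name): name is "side" or "top" or "wrist"; returns a dict with "img" (480x640x3 uint8, red, green, blue), "fx", "fy", "cx", "cy" (pixels), "T" (4x4, takes a point from camera to world coordinates). Camera axes: x right, y down, z forward; pixel columns grow to the right and rows downward; lengths in m; the calibration is good to about 2 mm. A picture is of the moment at which its call begins. There is no depth.
- ctrl.finish_job(): hands the job in, once; it reports no verdict.
The state is a dict: "t": time; "q": joint angles; "dq": joint speeds; "effort": joint torques, N m; "tool_pos": TCP position; "tool_rot": TCP orientation; "contact_force": force on the tool from outside, world axes, zero at the start; "wrist_torque": the same for the moment, N m; "opening": finger opening in m.
Only numpy, scipy, OpenCV 4.12 (cv2) and the standard library are available. Lean on these libraries where they do the work, as an engineer would, in place of code of your own. Each camera call takes 0.05 s, during which the arm holds its last target.

## Working session

There is one attempt and no reset: what is moved stays moved. The work goes in short steps, Python scripts to look and compute and a shell command to move; the robot and the scene stay as the last step left them, time stands still between calls to the robot, and variables do not carry over. Pictures are saved under pics/ and viewed, and the job is handed in when it is done.

```bash
mkdir -p pics; ls; cat > h.py <<'E'
from station import ctrl
import cv2, numpy as np
def save(n,tag):
    d=ctrl.get_image(n); cv2.imwrite(f"pics/{tag}.png",d["img"][:,:,::-1]); np.savez(f"pics/{tag}.npz",**{k:d[k] for k in("fx","fy","cx","cy","T")}); return d
E
python3 - <<'E'
from h import *
for n in("top","side","wrist"):
    d=save(n,n+"0"); print(n,d["fx"],d["cx"],d["cy"],np.round(d["T"],3).tolist())
o=ctrl.get_obs(); print({k:np.round(v,3).tolist() for k,v in o.items()})
E
```

```text
pics
top 550.7583582743989 316.0550442008706 246.10847106697742 [[-0.026, -0.99, 0.141, 0.338], [-1.0, 0.028, 0.012, 0.185], [-0.016, -0.141, -0.99, 1.338], [0.0, 0.0, 0.0, 1.0]]
side 499.29456757543295 322.2375269588536 226.62187943051975 [[0.971, -0.148, 0.187, 0.328], [-0.239, -0.566, 0.789, -0.58], [-0.011, -0.811, -0.585, 0.621], [0.0, 0.0, 0.0, 1.0]]
wrist 385.78015772642647 314.1297615323526 237.568071952337 [[0.366, -0.886, -0.285, 0.301], [-0.93, -0.349, -0.111, -0.552], [-0.001, 0.305, -0.952, 0.372], [0.0, 0.0, 0.0, 1.0]]
{'t': 0.15, 'q': [-1.315, 0.053, 1.614, -0.0, 1.476, -0.119], 'dq': [-0.001, -0.001, -0.005, -0.0, 0.0, 0.0], 'effort': [0.001, -39.424, -37.072, -0.0, 0.005, 0.0], 'tool_pos': [0.229, -0.581, 0.23], 'tool_rot': [-2.596, 1.768, 0.002], 'contact_force': [0.25, 0.056, -0.626], 'wrist_torque': [0.023, -0.012, -0.038], 'opening': 0.085}
```

View pics/top0.png

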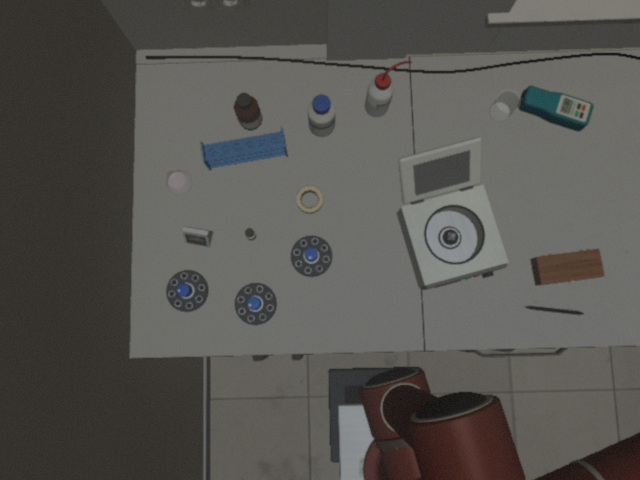

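View pics/side0.png

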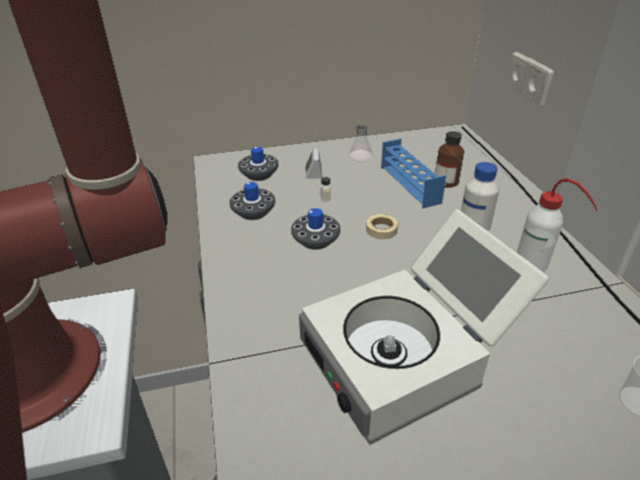

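View pics/wrist0.png

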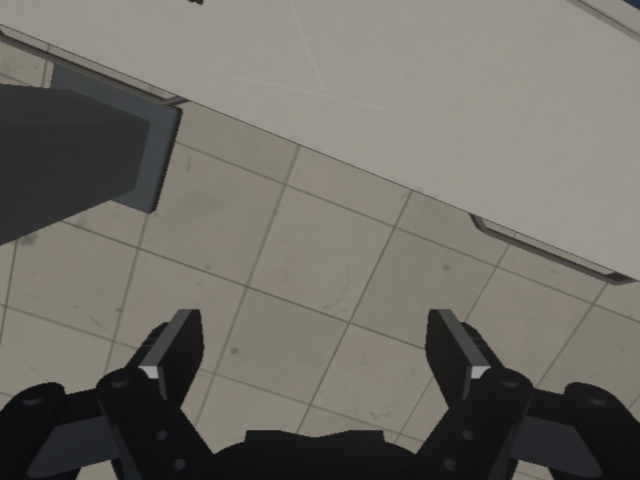

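The top view looks down with image right = world -y. The rotors are at (187,291), (256,304) and (312,256), so the target is the one at (312,256), which is (316,228) in the side view. The centrifuge drive is at (450,236) in top and (389,343) in side. Next I'll zoom in and measure these.

```bash
python3 - <<'E'
import cv2,numpy as np
a=cv2.imread('pics/top0.png');b=cv2.imread('pics/side0.png')
def c(i,x,y,w,f): return cv2.resize(i[y:y+w,x:x+w],(w*f,w*f),interpolation=cv2.INTER_CUBIC)
top=np.hstack([c(a,282,226,60,6),c(a,420,206,60,6)]);bot=np.hstack([c(b,285,200,60,6),c(b,360,315,60,6)])
cv2.imwrite('pics/z0.png',cv2.resize(np.vstack([top,bot]),(600,600)))
E
```

```text
(no output)
```

View pics/z0.png

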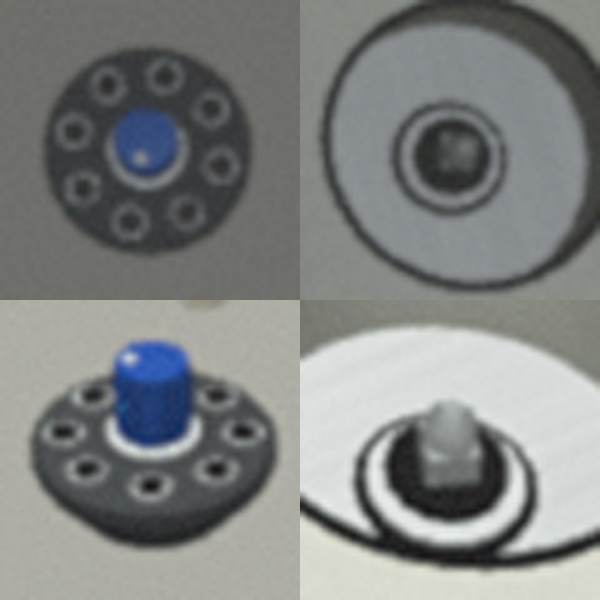

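```bash
cat >> h.py <<'E'
def ray(tag,u,v):
    d=np.load(f"pics/{tag}.npz"); T=d["T"]; r=T[:3,:3]@np.array([(u-d["cx"])/d["fx"],(v-d["cy"])/d["fy"],1]); return T[:3,3],r/np.linalg.norm(r)
def tri(L):
    A=np.zeros((3,3));b=np.zeros(3)
    for l in L:
        o,r=ray(*l);P=np.eye(3)-np.outer(r,r);A+=P;b+=P@o
    p=np.linalg.solve(A,b); e=[np.linalg.norm((np.eye(3)-np.outer(r,r))@(p-o)) for o,r in(ray(*l) for l in L)]; return np.round(p,4),np.round(e,4)
def onz(l,z):
    o,r=ray(*l); return np.round(o+r*(z-o[2])/r[2],4)
E
python3 - <<'E'
from h import *
print('knobtop',tri([('top0',311.2,253),('side0',315.2,212.3)]),onz(('top0',311.2,253),.072),onz(('side0',315.2,212.3),.072))
print('body top centre',onz(('top0',311.4,256),.030))
print('tip',tri([('top0',451.6,236),('side0',389.8,336)]),onz(('top0',451.6,236),.065),onz(('side0',389.8,336),.065))
print('seat',onz(('top0',449.8,237.4),.04))
# box corners top z .078
for n,u,v in(('FL',402,208),('FR',484,189),('RR',506,265),('RL',424,286)): print(n,onz(('top0',u,v),.078))
E
```

```text
knobtop (array([0.5028, 0.2127, 0.0711]), array([0.0003, 0.0003])) [0.503  0.2126 0.072 ] [0.5022 0.2113 0.072 ]
body top centre [0.5012 0.2132 0.03  ]
tip (array([ 0.5364, -0.1165,  0.0619]), array([0.0012, 0.0012])) [ 0.5347 -0.1155  0.065 ] [ 0.5365 -0.1192  0.065 ]
seat [ 0.5353 -0.1169  0.04  ]
FL [ 0.6019 -0.0014  0.078 ]
FR [ 0.6415 -0.1944  0.078 ]
RR [ 0.4621 -0.2322  0.078 ]
RL [ 0.4192 -0.0428  0.078 ]
```

The knob triangulates to (0.503, 0.213) with its top at 0.071, against 0.072 expected. The drive is near (0.5355, -0.117) with its tip at about 0.062, against 0.065. On the way to the rotor I'll go over the drive for a close wrist-camera look.

```bash
python3 -m handwheel '{"offset":[[0.5,0.8,0],[1.1,1.7,0],[1.7,2.6,0],[2.3,3.5,0],[2.9,4.4,0],[3.5,5.3,0],[4.1,6.2,0],[4.7,7.1,0],[5.3,8.0,0],[5.9,8.9,0]],"roll":[0,0,0,0,0,0,0,0,0,0]}' 85
python3 -m handwheel '{"offset":[[0.6,0.9,0],[1.1,1.7,0],[1.5,2.3,0],[1.7,2.65,0],[1.75,2.7,0],[1.75,2.7,0],[1.75,2.7,0],[1.75,2.7,0],[1.75,2.7,0],[1.75,2.7,0]],"roll":[0,0,0,0,0,0,0,0,0,0]}'
python3 - <<'E'
from h import *
save('wrist','w1'); o=ctrl.get_obs(); print(o['t'],o['q'].round(3) if hasattr(o['q'],'round') else o['q'],o['tool_pos'],o['tool_rot'])
from scipy.spatial.transform import Rotation as R
print(R.from_rotvec(o['tool_rot']).as_matrix().round(3))
E
```

```text
t: 1.15
tool_pos: [0.4654, -0.2239, 0.2311]
tool_rot: [-2.596, 1.769, -0.0]
contact_force: [0.6, -0.6, 0.1]
opening: 0.085
t: 2.15
tool_pos: [0.5346, -0.1182, 0.2314]
tool_rot: [2.595, -1.77, 0.0]
contact_force: [-0.5, -0.2, 0.3]
opening: 0.0854
2.2 [-0.353 -0.133  1.793 -0.     1.481  0.844] [ 0.53462851 -0.11805499  0.23135838] [ 2.59569843e+00 -1.76968181e+00  1.39823567e-04]
[[ 0.365 -0.931  0.   ]
 [-0.931 -0.365 -0.   ]
 [ 0.    -0.    -1.   ]]
```

View pics/w1.png

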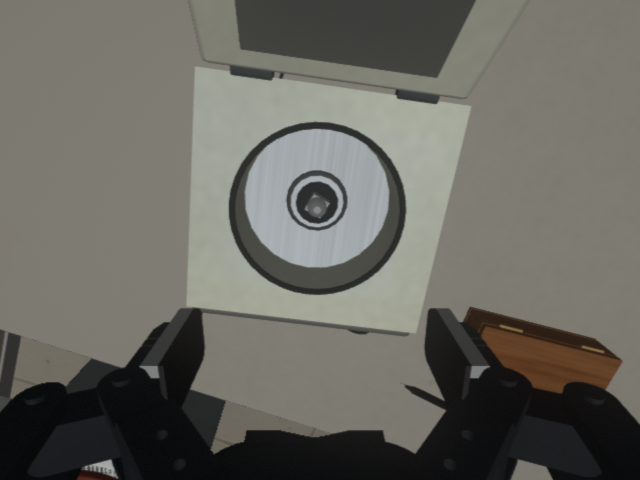

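The wrist view shows the bowl centred at about (317,205), the ring at (317,200) and the tip near (317,208). I'll zoom in.

```bash
python3 - <<'E'
import cv2
a=cv2.imread('pics/w1.png')[165:240,280:355]
cv2.imwrite('pics/z1.png',cv2.resize(cv2.convertScaleAbs(a,alpha=1.5),(600,600),interpolation=cv2.INTER_CUBIC))
E
```

```text
(no output)
```

View pics/z1.png

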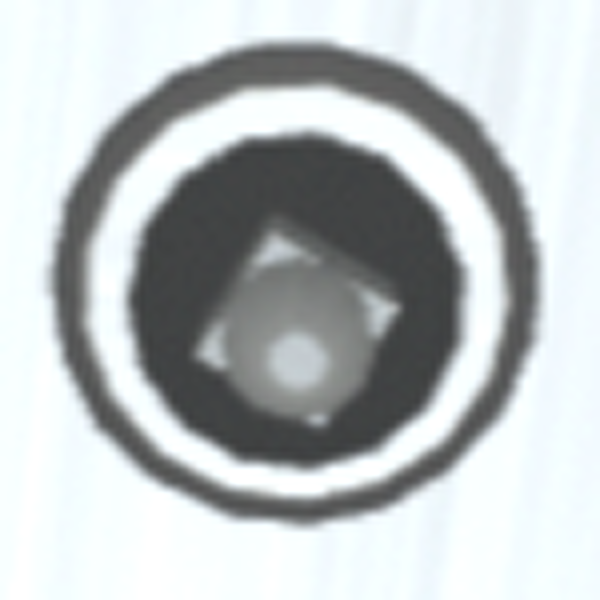

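The square shaft is visible in the zoom, with corners at (275,228), (398,305), (320,425) and (200,355). The cone tip is at (298,360) and the disc centre at (300,297).

```bash
python3 - <<'E'
from h import *
f=lambda u,v:('w1',280+u/8,165+v/8)
print('tip',onz(f(298,360),.065),'seat',onz(f(300,297),.04),'bowl rim',onz(('w1',317.5,208),.078))
c=[onz(f(*p),.052) for p in((275,228),(398,305),(320,425),(200,355))]
print(c, np.mean(c,0))
for i in range(4):
    d=c[(i+1)%4]-c[i]; print(np.linalg.norm(d),np.degrees(np.arctan2(d[1],d[0]))%90)
print(tri([('top0',451.6,236),('side0',389.8,336),f(298,360)]))
E
```

```text
tip [ 0.5376 -0.1193  0.065 ] seat [ 0.5387 -0.1194  0.04  ] bowl rim [ 0.5421 -0.1177  0.078 ]
[array([ 0.5471, -0.1131,  0.052 ]), array([ 0.5442, -0.1283,  0.052 ]), array([ 0.5289, -0.1255,  0.052 ]), array([ 0.5314, -0.1107,  0.052 ])] [ 0.5379 -0.1194  0.052 ]
0.015474172029546518 79.19838176430923
0.015554099138169313 79.62925847171536
0.015009663553857546 80.41216697518155
0.01588238017426864 81.30869246411518
(array([ 0.5365, -0.1178,  0.0625]), array([0.0021, 0.001 , 0.0019]))
```

```bash
python3 -m handwheel '{"offset":[[-0.1,0.8,0],[-0.2,1.9,0],[-0.3,3.1,0],[-0.4,4.3,0],[-0.5,5.5,0],[-0.6,6.7,0],[-0.7,7.7,0],[-0.8,8.2,0],[-0.8,8.3,0],[-0.8,8.3,0]],"roll":[0,0,0,0,0,0,0,0,0,0]}'
python3 - <<'E'
from h import *
save('wrist','w2'); o=ctrl.get_obs(); print(o['t'],o['q'],o['tool_pos'])
a=cv2.imread('pics/w2.png')
cv2.imwrite('pics/z2.png',cv2.resize(cv2.convertScaleAbs(a[100:300,215:415],alpha=1.5),(600,600),interpolation=cv2.INTER_CUBIC))
E
```

```text
t: 3.2
tool_pos: [0.5028, 0.2146, 0.2313]
tool_rot: [2.597, -1.767, 0.0]
contact_force: [-0.6, -0.2, -0.6]
opening: 0.0847
3.25 [ 2.66200159e-01 -1.35039070e-01  1.79518869e+00 -4.98937871e-04
  1.48155078e+00  1.46235639e+00] [0.50293548 0.21390114 0.23127581]
```

View pics/z2.png

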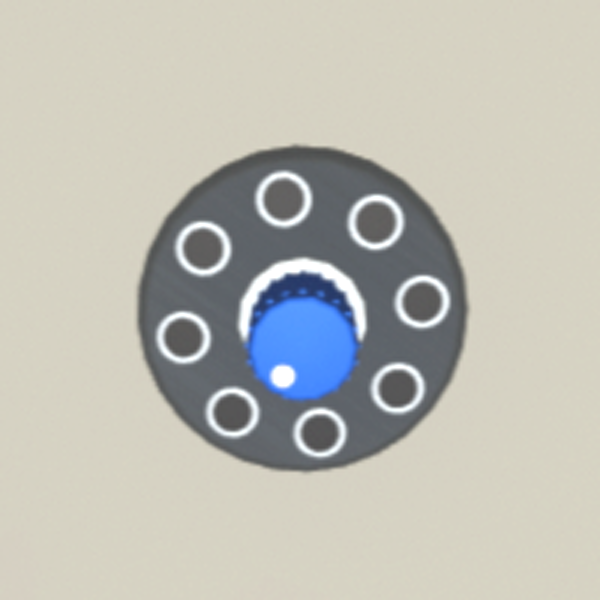

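In the wrist view the knob's top disc is at (303,346) in the crop, which is pixel (316,215.3) in full. The wells form a ring around the crop's (302,316), and a white dot sits on the knob.

```bash
python3 - <<'E'
from h import *
f=lambda u,v:('w2',215+u/3,100+v/3)
print('knob top',onz(f(303.5,346),.072))
W=[(284,199),(376,222),(422,301),(398,388),(320,432),(232,412),(184,337),(203,247)]
w=np.array([onz(f(*p),.036) for p in W]); c=w.mean(0); print('body c',c,np.linalg.norm(w-c,axis=1).round(4))
d=w-c; print((np.degrees(np.arctan2(d[:,1],d[:,0]))%45).round(1),np.degrees(np.arctan2(d[:,1],d[:,0])).round(1))
k=onz(f(283,376),.072)-onz(f(303.5,346),.072); print('dot',np.degrees(np.arctan2(k[1],k[0])),np.linalg.norm(k))
print(tri([('top0',311.2,253),('side0',315.2,212.3),f(303.5,346)]))
E
```

```text
knob top [0.5029 0.2133 0.072 ]
body c [0.5019375 0.212975  0.036    ] [0.0359 0.036  0.0359 0.0362 0.036  0.0362 0.0359 0.0363]
[30.1 30.1 30.4 30.2 30.4 30.1 30.3 30. ] [  30.1  -14.9  -59.6 -104.8 -149.6  165.1  120.3   75. ]
dot 168.46537934635532 0.01000199980004002
(array([0.5028, 0.2129, 0.0709]), array([0.0004, 0.0002, 0.0003]))
```

Knob measured: (0.5029, 0.2132), top at 0.071; well ring radius 36 mm; its angle is about 75° (mod 45), against about 80° (mod 90) for the square. Next I'll descend and grip.

```bash
python3 -m handwheel '{"offset":[[0,0,-0.6],[0,-0.02,-1.4],[0,-0.02,-2.2],[0,-0.02,-3.0],[0,-0.02,-3.7],[0,-0.02,-4.2],[0,-0.02,-4.5],[0,-0.02,-4.7],[0,-0.02,-4.75],[0,-0.02,-4.75]],"roll":[0,0,0,0,0,0,0,0,0,0]}' 70 60
python3 -m handwheel '{"offset":[[0,0,0],[0,0,0],[0,0,0],[0,0,0],[0,0,0],[0,0,0],[0,0,0],[0,0,0],[0,0,0],[0,0,0]],"roll":[0,0,0,0,0,0,0,0,0,0]}' 20 60
python3 - <<'E'
from h import *
save('wrist','w3'); o=ctrl.get_obs(); print(o['t'],o['q'],o['tool_pos'],o['opening'],o['contact_force'])
E
```

```text
t: 4.25
tool_pos: [0.5035, 0.2135, 0.042]
tool_rot: [-2.595, 1.769, -0.001]
contact_force: [0.4, 0.2, 0.3]
opening: 0.0701
t: 5.25
tool_pos: [0.5036, 0.2139, 0.0424]
tool_rot: [-2.595, 1.768, -0.002]
contact_force: [0.4, 0.0, 6.0]
opening: 0.0286
5.3 [ 2.65547273e-01  6.42535094e-02  1.93732366e+00 -6.70835881e-05
  1.13826450e+00  1.46144962e+00] [0.5036163  0.21384625 0.04238138] 0.028677224976117195 [-0.56780817 -0.46033754  5.94035969]
```

View pics/w3.png

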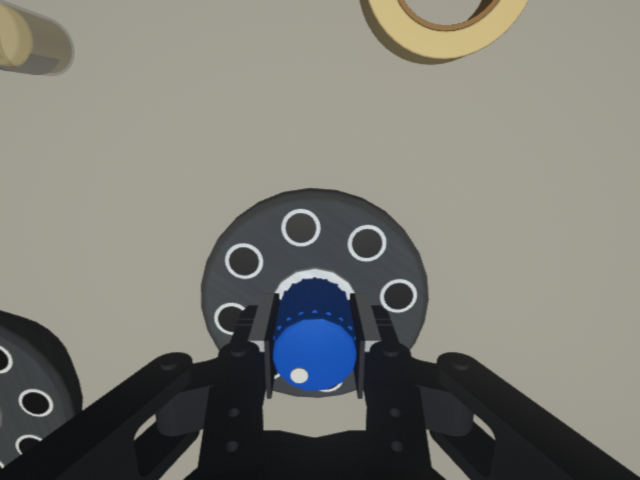

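The knob is held at its top disc (315,354). I'll measure the rotor axis relative to the tool, then lift.

```bash
python3 -m handwheel '{"offset":[[0,0,0.1],[0,0,0.4],[0,0,0.8],[0,0,1.2],[0,0,1.6],[0,0,2.0],[0,0,2.4],[0,0,2.7],[0,0,2.75],[0,0,2.75]],"roll":[0,0,0,0,0,0,0,0,0,0]}'
python3 - <<'E'
from h import *
save('wrist','w4'); o=ctrl.get_obs(); print(o['t'],o['tool_pos'],o['opening'],o['contact_force'])
print(onz(('w3',315,354),.072),onz(('w3',315,292),.036))
a=cv2.imread('pics/w4.png')
cv2.imwrite('pics/z4.png',cv2.resize(cv2.convertScaleAbs(a[170:420,190:440],alpha=1.7),(600,600),interpolation=cv2.INTER_CUBIC))
E
```

```text
t: 6.3
tool_pos: [0.5029, 0.2137, 0.1517]
tool_rot: [-2.596, 1.768, -0.001]
contact_force: [0.4, -0.4, -4.9]
opening: 0.0283
6.35 [0.50243857 0.21347438 0.15079875] 0.028107223919125766 [-0.4141233   0.00629445 -4.50619555]
[0.5036 0.2141 0.072 ] [0.509  0.2161 0.036 ]
```

View pics/z4.png

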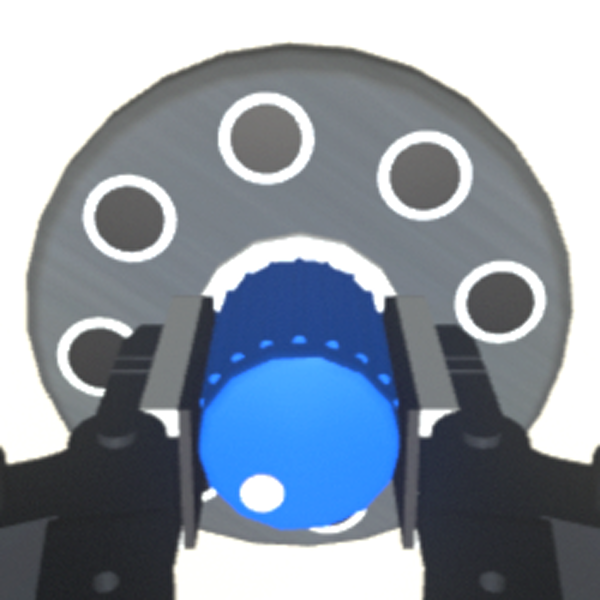

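```bash
python3 - <<'E'
from h import *
d=np.load('pics/w4.npz')
I={30:(266,138),-15:(425,175),-60:(500,302),75:(130,217)}
obj=[[.036*np.cos(np.radians(a)),.036*np.sin(np.radians(a)),.036] for a in I]+[[0,0,.072]]
img=[(190+u/2.4,170+v/2.4) for u,v in I.values()]+[(190+300/2.4,170+442/2.4)]
K=np.array([[d['fx'],0,d['cx']],[0,d['fy'],d['cy']],[0,0,1]])
ok,rv,tv=cv2.solvePnP(np.array(obj,float),np.array(img,float),K,None)
p,_=cv2.projectPoints(np.array(obj),rv,tv,K,None); print((p[:,0]-img).round(2).tolist())
T=np.eye(4);T[:3,:3]=cv2.Rodrigues(rv)[0];T[:3,3]=tv[:,0];W=d['T']@T
print(W.round(4)); print('tilt',np.degrees(np.arccos(W[2,2])),'yawerr',np.degrees(np.arctan2(W[1,0],W[0,0])))
print('foot,top',W[:3,3],(W@[0,0,.072,1])[:3])
E
```

```text
Traceback (most recent call last):
cv2.error: OpenCV(4.12.0) /io/opencv/modules/calib3d/src/calibration_base.cpp:1346: error: (-2:Unspecified error) in function 'void cv::findExtrinsicCameraParams2(const cv::Mat&, const cv::Mat&, const cv::Mat&, const cv::Mat&, cv::Mat&, cv::Mat&, int)'
> DLT algorithm needs at least 6 points for pose estimation from 3D-2D point correspondences. (expected: 'count >= 6'), where
>     'count' is 5
> must be greater than or equal to
>     '6' is 6
```

```bash
python3 - <<'E'
from h import *
d=np.load('pics/w4.npz')
I={30:(266,138),-15:(425,175),-60:(500,302),75:(130,217)}
obj=[[.036*np.cos(np.radians(a)),.036*np.sin(np.radians(a)),.036] for a in I]+[[0,0,.072]]
img=[(190+u/2.4,170+v/2.4) for u,v in I.values()]+[(190+300/2.4,170+442/2.4)]
K=np.array([[d['fx'],0,d['cx']],[0,d['fy'],d['cy']],[0,0,1]])
G=np.eye(4);G[:3,3]=[.5025,.2135,.109];C=np.linalg.inv(d['T'])@G
ok,rv,tv=cv2.solvePnP(np.array(obj,float),np.array(img,float),K,None,cv2.Rodrigues(C[:3,:3])[0],C[:3,3:].copy(),True,cv2.SOLVEPNP_ITERATIVE)
p,_=cv2.projectPoints(np.array(obj),rv,tv,K,None); print((p[:,0]-img).round(2).tolist())
T=np.eye(4);T[:3,:3]=cv2.Rodrigues(rv)[0];T[:3,3]=tv[:,0];W=d['T']@T
print(W.round(4)); print('tilt',np.degrees(np.arccos(W[2,2])),'yawerr',np.degrees(np.arctan2(W[1,0],W[0,0])))
print('foot,top',W[:3,3],(W@[0,0,.072,1])[:3])
E
```

```text
[[0.26, -0.43], [-0.4, -0.23], [-0.06, 0.23], [0.21, 0.26], [-0.01, 0.15]]
[[ 0.999  -0.0031  0.0454  0.4998]
 [ 0.0024  0.9999  0.0145  0.2129]
 [-0.0455 -0.0144  0.9989  0.1098]
 [ 0.      0.      0.      1.    ]]
tilt 2.7337235349245868 yawerr 0.13847004785960496
foot,top [0.49977736 0.21286202 0.10976038] [0.50304823 0.21390783 0.18167844]
```

The rotor is held with a tilt of 1–3°, within measurement noise, and the foot is at about TCP + (-0.002, 0). Next: carry it over the drive.

```bash
python3 -m handwheel '{"offset":[[0.05,-0.4,0],[0.1,-1.3,0],[0.2,-2.3,0],[0.3,-3.4,0],[0.4,-4.5,0],[0.5,-5.6,0],[0.65,-6.7,0],[0.8,-7.6,0],[0.9,-8.2,0],[0.92,-8.3,0]],"roll":[0.1,0.2,0.3,0.4,0.5,0.6,0.7,0.8,0.8,0.8]}'
python3 - <<'E'
from h import *
save('side','s5'); save('wrist','w5'); o=ctrl.get_obs(); print(o['t'],o['tool_pos'],o['contact_force'],o['wrist_torque'])
a=cv2.imread('pics/s5.png');b=cv2.imread('pics/w5.png')
cv2.imwrite('pics/z5.png',np.hstack([cv2.resize(a[180:430,270:520],(400,400)),cv2.resize(b[100:480,130:510],(400,400))]))
E
```

```text
t: 7.35
tool_pos: [0.5391, -0.1209, 0.15]
tool_rot: [2.664, -1.663, -0.003]
contact_force: [-0.0, 0.1, -4.1]
opening: 0.0285
7.45 [ 0.53891953 -0.11864211  0.1500233 ] [ 0.39563045  0.78238095 -3.74280917] [ 0.01440937 -0.00967287  0.01279042]
```

View pics/z5.png

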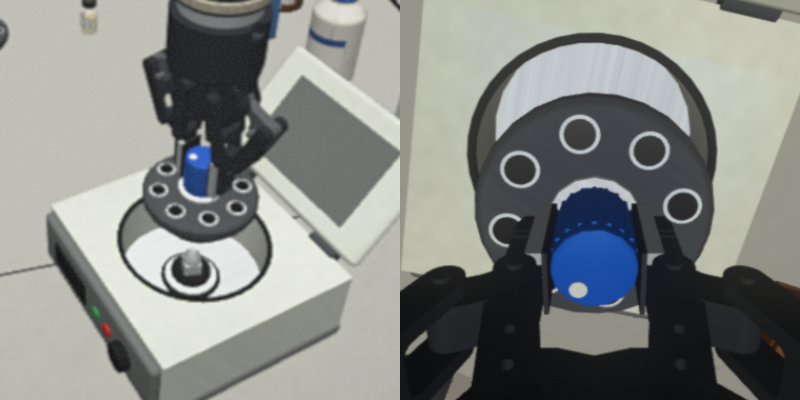

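Side view: the rotor hangs over the bowl, body clear of the rim. I'll lower it to the cone and watch the force.

```bash
python3 -m handwheel '{"offset":[[0,0,-0.2],[0,0,-0.45],[0,0,-0.7],[0,0,-0.85],[0,0,-0.95],[0,0,-1.0],[0,0,-1.05],[0,0,-1.1],[0,0,-1.15],[0,0,-1.15]],"roll":[0,0,0,0,0,0,0,0,0,0]}'
python3 - <<'E'
from h import *
o=ctrl.get_obs(); print(o['t'],o['tool_pos'],o['contact_force'],o['wrist_torque'])
E
```

```text
t: 8.45
tool_pos: [0.5395, -0.1184, 0.1051]
tool_rot: [2.668, -1.659, -0.0]
contact_force: [-0.4, 0.1, -3.6]
opening: 0.0285
8.45 [ 0.53949809 -0.1184208   0.10514758] [-0.43784555  0.13350001 -3.5978896 ] [ 0.00561395  0.01206878 -0.00934813]
```

```bash
python3 -m handwheel '{"offset":[[0,-0.01,-0.02],[0,-0.02,-0.04],[0,-0.02,-0.06],[0,-0.02,-0.08],[0,-0.02,-0.1],[0,-0.02,-0.12],[0,-0.02,-0.14],[0,-0.02,-0.15],[0,-0.02,-0.15],[0,-0.02,-0.15]],"roll":[0,0,0,0,0,0,0,0,0,0]}'
python3 - <<'E'
from h import *
o=ctrl.get_obs(); print(o['t'],o['tool_pos'],o['contact_force'],o['wrist_torque'])
E
```

```text
t: 9.45
tool_pos: [0.5396, -0.1192, 0.0993]
tool_rot: [2.668, -1.658, -0.0]
contact_force: [-0.2, 0.2, -3.1]
opening: 0.0288
9.45 [ 0.5395996  -0.11918165  0.09929973] [-0.23976798  0.15888628 -3.07523739] [ 0.04264929  0.00153565 -0.01031805]
```

```bash
python3 -m handwheel '{"offset":[[0,0,-0.01],[0,0,-0.02],[0,0,-0.03],[0,0,-0.04],[0,0,-0.05],[0,0,-0.06],[0,0,-0.07],[0,0,-0.08],[0,0,-0.08],[0,0,-0.08]],"roll":[0,0,0,0,0,0,0,0,0,0]}'
python3 - <<'E'
from h import *
o=ctrl.get_obs(); print(o['t'],o['tool_pos'],o['contact_force'],o['wrist_torque'])
E
```

```text
t: 10.45
tool_pos: [0.5396, -0.1192, 0.0961]
tool_rot: [2.668, -1.658, -0.0]
contact_force: [-0.9, -1.0, -3.8]
opening: 0.0284
10.45 [ 0.53958271 -0.11919647  0.09608235] [-0.91911648 -0.97536777 -3.80248852] [0.00818875 0.00273847 0.01836151]
```

```bash
python3 -m handwheel '{"offset":[[0,0,-0.01],[0,0,-0.02],[0,0,-0.03],[0,0,-0.04],[0,0,-0.05],[0,0,-0.06],[0,0,-0.07],[0,0,-0.08],[0,0,-0.08],[0,0,-0.08]],"roll":[0,0,0,0,0,0,0,0,0,0]}'
python3 - <<'E'
from h import *
o=ctrl.get_obs(); print(o['t'],o['tool_pos'],o['contact_force'],o['wrist_torque'])
E
```

```text
t: 11.45
tool_pos: [0.5396, -0.1192, 0.0929]
tool_rot: [-2.668, 1.658, 0.0]
contact_force: [-0.5, -0.4, -4.4]
opening: 0.0284
11.45 [ 0.53958068 -0.11919858  0.09286921] [-0.52578949 -0.43511742 -4.42385031] [-0.05092116  0.03470051 -0.00339155]
```

```bash
python3 -m handwheel '{"offset":[[0,0,-0.01],[0,0,-0.02],[0,0,-0.03],[0,0,-0.04],[0,0,-0.05],[0,0,-0.06],[0,0,-0.07],[0,0,-0.08],[0,0,-0.08],[0,0,-0.08]],"roll":[0,0,0,0,0,0,0,0,0,0]}'
python3 - <<'E'
from h import *
o=ctrl.get_obs(); print(o['t'],o['tool_pos'],o['contact_force'],o['wrist_torque'])
E
```

```text
t: 12.45
tool_pos: [0.5396, -0.1192, 0.0897]
tool_rot: [-2.668, 1.658, -0.0]
contact_force: [0.4, 0.8, -3.7]
opening: 0.0283
12.45 [ 0.53960316 -0.1191904   0.08971   ] [ 0.43559996  0.8326221  -3.71872743] [-0.03689305  0.01369534 -0.01863352]
```

There is no resistance at 48 mm, below the top of the square at 52 mm, so the square appears to be engaging. I'll continue gently.

```bash
python3 -m handwheel '{"offset":[[0,0,-0.01],[0,0,-0.02],[0,0,-0.04],[0,0,-0.05],[0,0,-0.07],[0,0,-0.08],[0,0,-0.1],[0,0,-0.11],[0,0,-0.12],[0,0,-0.12]],"roll":[0,0,0,0,0,0,0,0,0,0]}'
python3 - <<'E'
from h import *
o=ctrl.get_obs(); print(o['t'],o['tool_pos'],o['contact_force'],o['wrist_torque'])
E
```

```text
t: 13.45
tool_pos: [0.5396, -0.1192, 0.0848]
tool_rot: [-2.668, 1.658, 0.0]
contact_force: [-0.0, -0.6, -4.5]
opening: 0.0285
13.45 [ 0.53958764 -0.11917136  0.08483413] [-0.04234343 -0.55988819 -4.52481358] [0.03574387 0.02462792 0.02436305]
```

```bash
python3 -m handwheel '{"offset":[[0,0,-0.01],[0,0,-0.02],[0,0,-0.03],[0,0,-0.04],[0,0,-0.05],[0,0,-0.06],[0,0,-0.07],[0,0,-0.08],[0,0,-0.09],[0,0,-0.09]],"roll":[0,0,0,0,0,0,0,0,0,0]}'
python3 - <<'E'
from h import *
o=ctrl.get_obs(); print(o['t'],o['tool_pos'],o['contact_force'],o['wrist_torque'])
E
```

```text
t: 14.45
tool_pos: [0.5396, -0.1192, 0.0814]
tool_rot: [2.668, -1.658, -0.0]
contact_force: [-0.7, 0.6, -3.6]
opening: 0.0284
14.45 [ 0.53961018 -0.11920676  0.08137794] [-0.68570873  0.59335884 -3.56191422] [0.02843845 0.1503363  0.03808409]
```

```bash
python3 -m handwheel '{"offset":[[0,0,-0.01],[0,0,-0.02],[0,0,-0.03],[0,0,-0.04],[0,0,-0.05],[0,0,-0.05],[0,0,-0.05],[0,0,-0.05],[0,0,-0.05],[0,0,-0.05]],"roll":[0,0,0,0,0,0,0,0,0,0]}'
python3 - <<'E'
from h import *
save('side','s6');o=ctrl.get_obs(); print(o['t'],o['tool_pos'],o['contact_force'],o['wrist_torque'])
a=cv2.imread('pics/s6.png')
cv2.imwrite('pics/z6.png',cv2.resize(a[230:430,290:490],(600,600)))
E
```

```text
t: 15.45
tool_pos: [0.5398, -0.1192, 0.0796]
tool_rot: [-2.668, 1.658, -0.001]
contact_force: [-2.6, 1.6, 2.4]
opening: 0.0282
15.5 [ 0.53974665 -0.11920329  0.07953256] [-2.89939965  1.59113574  4.15572073] [ 0.3656983   0.5982608  -0.03495245]
```

View pics/z6.png

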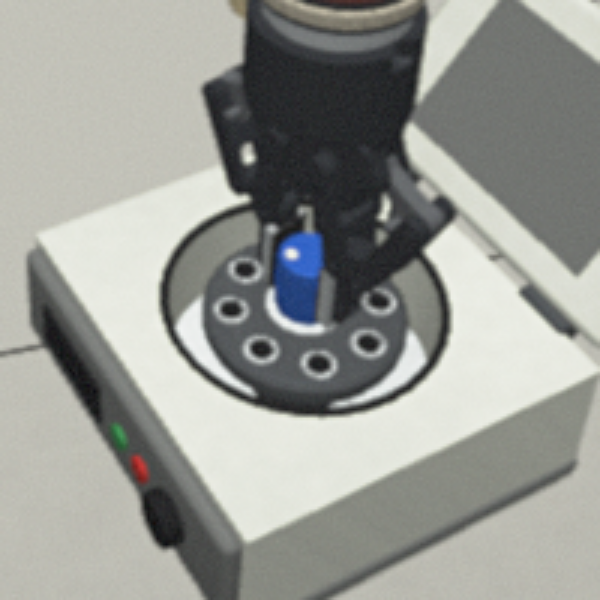

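The press has come up to about 8 N (4 N plus the weight) at foot height 38–39 mm, and the side view shows the rotor deep in the bowl: it is seated. I'll release it so it settles on its own, then measure and re-centre before turning.

```bash
python3 -m handwheel '{"offset":[[0,0,0.02],[0,0,0.04],[0,0,0.04],[0,0,0.04],[0,0,0.04],[0,0,0.04],[0,0,0.04],[0,0,0.04],[0,0,0.04],[0,0,0.04]],"roll":[0,0,0,0,0,0,0,0,0,0]}' 65 60
python3 - <<'E'
from h import *
save('wrist','w7');o=ctrl.get_obs(); print(o['t'],o['q'],o['tool_pos'],o['contact_force'],o['wrist_torque'])
a=cv2.imread('pics/w7.png')
cv2.imwrite('pics/z7.png',cv2.resize(cv2.convertScaleAbs(a[170:420,190:440],alpha=1.7),(600,600),interpolation=cv2.INTER_CUBIC))
E
```

```text
t: 16.5
tool_pos: [0.5396, -0.1192, 0.0809]
tool_rot: [-2.668, 1.658, -0.0]
contact_force: [0.0, -0.1, 0.1]
opening: 0.0654
16.55 [-3.52086698e-01  2.39389628e-02  1.90584482e+00  3.59054196e-05
  1.21178739e+00  7.60142418e-01] [ 0.5396099  -0.11919073  0.08090443] [ 0.03925398 -0.08252702 -0.51585091] [-0.00608743  0.02475026 -0.01327762]
```

View pics/z7.png

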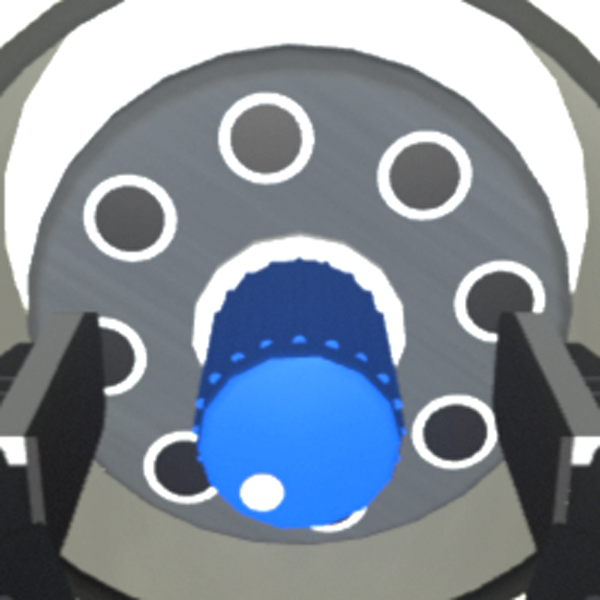

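```bash
python3 - <<'E'
from h import *
d=np.load('pics/w7.npz')
I={35:(266,138),-10:(425,175),-55:(500,300),80:(130,217),-100:(455,431)}
obj=[[.036*np.cos(np.radians(a)),.036*np.sin(np.radians(a)),.036] for a in I]+[[0,0,.072]]
img=[(190+u/2.4,170+v/2.4) for u,v in I.values()]+[(190+300/2.4,170+442/2.4)]
K=np.array([[d['fx'],0,d['cx']],[0,d['fy'],d['cy']],[0,0,1]])
G=np.eye(4);G[:3,3]=[.5385,-.119,.04];C=np.linalg.inv(d['T'])@G
ok,rv,tv=cv2.solvePnP(np.array(obj,float),np.array(img,float),K,None,cv2.Rodrigues(C[:3,:3])[0],C[:3,3:].copy(),True,cv2.SOLVEPNP_ITERATIVE)
p,_=cv2.projectPoints(np.array(obj),rv,tv,K,None); print((p[:,0]-img).round(2).tolist())
T=np.eye(4);T[:3,:3]=cv2.Rodrigues(rv)[0];T[:3,3]=tv[:,0];W=d['T']@T
print('tilt',np.degrees(np.arccos(W[2,2])),W[:3,2],'yawerr',np.degrees(np.arctan2(W[1,0],W[0,0])))
print('foot,top',W[:3,3],(W@[0,0,.072,1])[:3])
print(onz(('w7',315,354.2),.112))
E
```

```text
[[0.24, -0.41], [-0.59, -0.52], [-0.43, -0.01], [0.64, 0.04], [0.11, 0.37], [0.03, 0.47]]
tilt 1.4367883104629968 [0.02301567 0.00994924 0.9996856 ] yawerr 0.13113875418951004
foot,top [ 0.53716399 -0.1200247   0.03760397] [ 0.53882112 -0.11930836  0.10958134]
[ 0.5405 -0.1185  0.112 ]
```

The foot measures at about 38 mm (±2) and upright, the axis is within 1 mm of the TCP, and the released rotor didn't move, so it is home. I'll regrip lightly and turn anticlockwise.

```bash
python3 -m handwheel '{"offset":[[0,0,0],[0,0,0],[0,0,0],[0,0,0],[0,0,0],[0,0,0],[0,0,0],[0,0,0],[0,0,0],[0,0,0]],"roll":[0,0,0,0,0,0,0,0,0,0]}' 20 30
python3 - <<'E'
from h import *
o=ctrl.get_obs(); print(o['t'],o['tool_pos'],o['contact_force'],o['wrist_torque'],o['opening'])
E
python3 -m handwheel '{"offset":[[0,0,0],[0,0,0],[0,0,0],[0,0,0],[0,0,0],[0,0,0],[0,0,0],[0,0,0],[0,0,0],[0,0,0]],"roll":[0.3,0.8,1.5,2.2,2.9,3.6,4.3,5,5.5,5.5]}'
python3 - <<'E'
from h import *
o=ctrl.get_obs(); print(o['t'],o['q'][5],o['tool_pos'],o['contact_force'],o['wrist_torque'],o['opening'])
E
```

```text
t: 17.55
tool_pos: [0.5396, -0.1192, 0.0809]
tool_rot: [-2.668, 1.658, -0.0]
contact_force: [0.2, -0.6, 0.6]
opening: 0.0289
17.55 [ 0.53962475 -0.1191992   0.08093073] [ 0.17322745 -0.5622676   0.61070599] [0.03820269 0.01521812 0.05104231] 0.02893218261750464
t: 18.55
tool_pos: [0.5392, -0.1188, 0.0808]
tool_rot: [-3.029, 0.832, 0.002]
contact_force: [-1.7, 1.1, 1.1]
opening: 0.0291
18.55 0.18428942875625848 [ 0.53918387 -0.1188095   0.08076072] [-1.71329347  1.13254146  1.11401107] [0.35906009 0.31781303 0.02403833] 0.029054895935502513
```

```bash
python3 -m handwheel '{"offset":[[0,0,0],[0,0,0],[0,0,0],[0,0,0],[0,0,0],[0,0,0],[0,0,0],[0,0,0],[0,0,0],[0,0,0]],"roll":[0.6,1.6,2.8,4,5.2,6.4,7.6,8.8,9.6,10]}'
python3 -m handwheel '{"offset":[[0,0,0],[0,0,0],[0,0,0],[0,0,0],[0,0,0],[0,0,0],[0,0,0],[0,0,0],[0,0,0],[0,0,0]],"roll":[0.8,1.8,2.8,4,5.2,6.4,7.6,8.8,9.6,10]}'
python3 - <<'E'
from h import *
o=ctrl.get_obs(); print(o['t'],o['q'][5],o['tool_pos'],o['contact_force'],o['wrist_torque'],o['opening'])
E
```

```text
t: 19.55
tool_pos: [0.5385, -0.1188, 0.0805]
tool_rot: [-3.037, -0.795, 0.004]
contact_force: [-3.8, 1.6, 1.8]
opening: 0.0293
t: 20.55
tool_pos: [0.5383, -0.1191, 0.0805]
tool_rot: [-2.232, -2.207, 0.003]
contact_force: [-4.8, -0.4, 1.3]
opening: 0.029
20.55 -1.9112323109226221 [ 0.53828008 -0.11905999  0.08046176] [-4.79647112 -0.41823845  1.31490743] [ 0.17595521  0.76173017 -0.08652107] 0.028952403496984264
```

The lateral force shows the true axis about 1 mm nearer in x; I'll correct that while turning.

```bash
python3 -m handwheel '{"offset":[[-0.01,0,0],[-0.02,0,0],[-0.03,0,0],[-0.03,0,0],[-0.03,0,0],[-0.03,0,0],[-0.03,0,0],[-0.03,0,0],[-0.03,0,0],[-0.03,0,0]],"roll":[0.8,1.8,2.8,4,5.2,6.4,7.6,8.8,9.6,10]}'
python3 - <<'E'
from h import *
o=ctrl.get_obs(); print(o['t'],o['q'][5],o['tool_pos'],o['contact_force'],o['wrist_torque'],o['opening'])
E
python3 -m handwheel '{"offset":[[0,0,0],[0,0,0],[0,0,0],[0,0,0],[0,0,0],[0,0,0],[0,0,0],[0,0,0],[0,0,0],[0,0,0]],"roll":[0,0,0,0,0,0,0,0,0,0]}' 65 30
python3 - <<'E'
from h import *
save('wrist','w8');save('side','s8');o=ctrl.get_obs(); print(o['t'],o['q'][5],o['tool_pos'],o['contact_force'])
a=cv2.imread('pics/s8.png');b=cv2.imread('pics/w8.png')
cv2.imwrite('pics/z8.png',np.hstack([cv2.resize(a[230:430,290:490],(400,400)),cv2.resize(b[170:420,190:440],(400,400))]))
E
```

```text
t: 21.55
tool_pos: [0.538, -0.1195, 0.0808]
tool_rot: [-0.831, -3.029, 0.001]
contact_force: [-2.2, -0.3, 1.1]
opening: 0.0288
21.55 -2.9591891131386836 [ 0.5380459  -0.11952811  0.08080703] [-2.20356179 -0.28837221  1.1302966 ] [-0.12530116  0.27321029 -0.04176944] 0.028824925103412172
t: 22.55
tool_pos: [0.5384, -0.1192, 0.0809]
tool_rot: [0.832, 3.029, -0.0]
contact_force: [-0.1, -0.2, 0.1]
opening: 0.0649
22.65 -2.9581386175061484 [ 0.53840759 -0.11917728  0.08090993] [-0.08850062  0.76390073 -0.18022883]
```

View pics/z8.png

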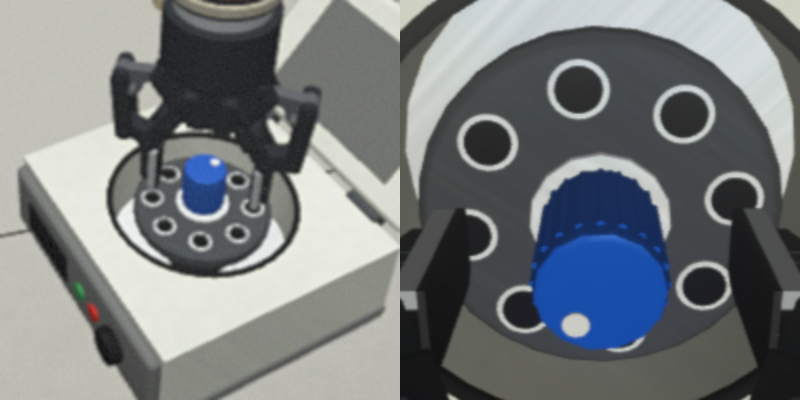

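The rotor turned 213° with the hand (the white dot moved with it) and sits level in the bowl. Now I'll turn the open hand back and regrip.

```bash
for i in 1; do :; done
python3 -m handwheel '{"offset":[[0,0,0],[0,0,0],[0,0,0],[0,0,0],[0,0,0],[0,0,0],[0,0,0],[0,0,0],[0,0,0],[0,0,0]],"roll":[-1,-2.4,-3.8,-5.2,-6.6,-8,-9.4,-10.8,-12.2,-13.5]}'
python3 -m handwheel '{"offset":[[0,0,0],[0,0,0],[0,0,0],[0,0,0],[0,0,0],[0,0,0],[0,0,0],[0,0,0],[0,0,0],[0,0,0]],"roll":[-1.4,-2.8,-4.2,-5.6,-7,-8.4,-9.8,-11.2,-12.4,-13.5]}'
python3 -m handwheel '{"offset":[[-0.01,0,0],[-0.01,0,0],[-0.01,0,0],[-0.01,0,0],[-0.01,0,0],[-0.01,0,0],[-0.01,0,0],[-0.01,0,0],[-0.01,0,0],[-0.01,0,0]],"roll":[-1.4,-2.8,-4.2,-5.6,-7,-8.2,-9,-9,-9,-9]}'
python3 -m handwheel '{"offset":[[0,0,0],[0,0,0],[0,0,0],[0,0,0],[0,0,0],[0,0,0],[0,0,0],[0,0,0],[0,0,0],[0,0,0]],"roll":[0,0,0,0,0,0,0,0,0,0]}' 20 30
python3 - <<'E'
from h import *
o=ctrl.get_obs(); print(o['t'],o['q'][5],o['tool_pos'],o['contact_force'],o['wrist_torque'],o['opening'])
E
```

```text
t: 23.65
tool_pos: [0.5384, -0.1192, 0.0809]
tool_rot: [2.605, 1.755, 0.0]
contact_force: [-0.2, 0.2, 0.6]
opening: 0.065
t: 24.65
tool_pos: [0.5384, -0.1192, 0.0809]
tool_rot: [-3.121, 0.356, 0.0]
contact_force: [-0.9, -0.5, 0.7]
opening: 0.0649
t: 25.65
tool_pos: [0.538, -0.1192, 0.0809]
tool_rot: [-2.625, 1.726, 0.0]
contact_force: [-0.1, -0.2, 0.3]
opening: 0.0648
t: 26.65
tool_pos: [0.538, -0.1192, 0.0809]
tool_rot: [-2.624, 1.728, 0.0]
contact_force: [0.7, -0.3, 0.4]
opening: 0.0293
26.65 0.811434138247808 [ 0.53799642 -0.11917905  0.08091071] [ 0.71972815 -0.30954226  0.43200402] [0.00663484 0.05085985 0.03334986] 0.029325715231373208
```

```bash
python3 -m handwheel '{"offset":[[0,0,0],[0,0,0],[0,0,0],[0,0,0],[0,0,0],[0,0,0],[0,0,0],[0,0,0],[0,0,0],[0,0,0]],"roll":[0.6,1.6,2.8,4,5.2,6.4,7.6,8.8,10,11]}'
python3 -m handwheel '{"offset":[[0,0,0],[0,0,0],[0,0,0],[0,0,0],[0,0,0],[0,0,0],[0,0,0],[0,0,0],[0,0,0],[0,0,0]],"roll":[1.2,2.4,3.6,4.8,6,7.2,8.4,9.6,10.8,12]}'
python3 -m handwheel '{"offset":[[0,0,0],[0,0,0],[0,0,0],[0,0,0],[0,0,0],[0,0,0],[0,0,0],[0,0,0],[0,0,0],[0,0,0]],"roll":[1.2,2.4,3.6,4.8,6,7.2,8.4,9.6,10.6,11]}'
python3 - <<'E'
from h import *
o=ctrl.get_obs(); print(o['t'],o['q'][5],o['tool_pos'],o['contact_force'],o['wrist_torque'],o['opening'])
E
```

```text
t: 27.65
tool_pos: [0.5382, -0.1193, 0.081]
tool_rot: [3.141, -0.013, 0.001]
contact_force: [0.5, 0.1, 0.4]
opening: 0.0289
t: 28.65
tool_pos: [0.5383, -0.1192, 0.081]
tool_rot: [2.548, 1.836, 0.001]
contact_force: [0.6, 0.7, 1.2]
opening: 0.029
t: 29.65
tool_pos: [0.5383, -0.119, 0.081]
tool_rot: [1.14, 2.927, 0.001]
contact_force: [0.3, 2.2, 1.2]
opening: 0.0292
29.65 -2.7516151308653245 [ 0.53828095 -0.11899366  0.08097432] [0.3257826  2.17334409 1.23962711] [ 0.16907414 -0.10912976 -0.0753626 ] 0.02920786827467304
```

I've turned it 213° + 204° = 417°, running free with lateral forces under 3 N. Now I'll release and lift straight up.

```bash
python3 -m handwheel '{"offset":[[0,0,0],[0,0,0],[0,0,0],[0,0,0],[0,0,0],[0,0,0],[0,0,0],[0,0,0],[0,0,0],[0,0,0]],"roll":[0,0,0,0,0,0,0,0,0,0]}' 75 30
python3 -m handwheel '{"offset":[[0,0,0.1],[0,0,0.3],[0,0,0.6],[0,0,1],[0,0,1.5],[0,0,2],[0,0,2.6],[0,0,3.2],[0,0,3.6],[0,0,3.7]],"roll":[0,0,0,0,0,0,0,0,0,0]}'
python3 - <<'E'
from h import *
save('wrist','w9');save('side','s9');save('top','t9');o=ctrl.get_obs(); print(o['t'],o['q'][5],o['tool_pos'],o['contact_force'])
a=cv2.imread('pics/s9.png');b=cv2.imread('pics/w9.png')
cv2.imwrite('pics/z9.png',np.hstack([cv2.resize(a[230:430,290:490],(400,400),interpolation=cv2.INTER_CUBIC),cv2.resize(b[80:330,190:440],(400,400),interpolation=cv2.INTER_CUBIC)]))
E
```

```text
t: 30.65
tool_pos: [0.538, -0.1192, 0.0809]
tool_rot: [1.144, 2.926, -0.0]
contact_force: [-0.4, 0.4, 0.3]
opening: 0.0749
t: 31.65
tool_pos: [0.5393, -0.1197, 0.2327]
tool_rot: [1.142, 2.92, 0.0]
contact_force: [0.8, -0.9, 0.1]
opening: 0.0751
31.8 -2.7489591331406737 [ 0.53772699 -0.11909919  0.22847897] [0.85291575 0.10692798 0.01822083]
```

View pics/z9.png

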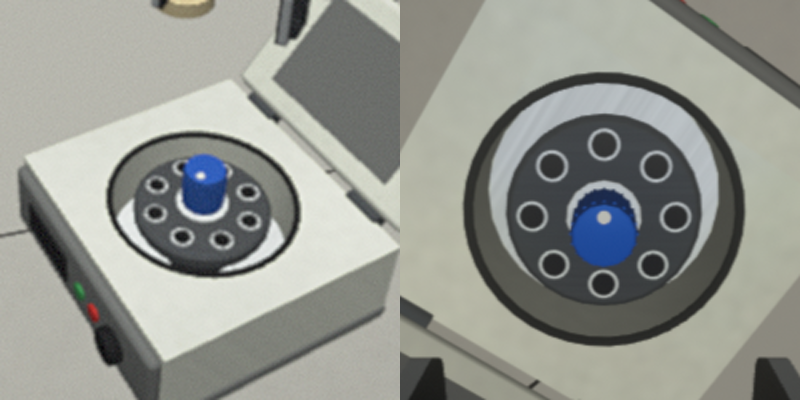

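View pics/t9.png

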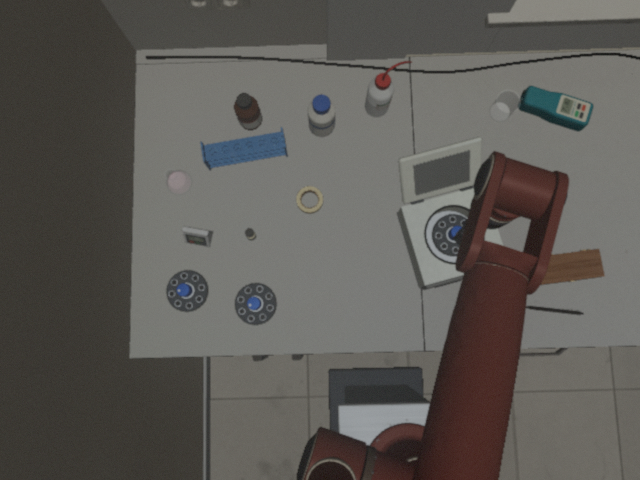

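```bash
python3 - <<'E'
from h import *
f=lambda u,v:('w9',190+u/1.6,80+v/1.6)
print(tri([f(204,235),('s9',392,313.3)]), onz(f(204,235),.112))
k=onz(f(204,217),.112)-onz(f(204,235),.112); print('dot',np.degrees(np.arctan2(k[1],k[0]))%360, 'rim',onz(f(204,210),.078))
W=[(204,145),(257,167),(276,217),(253,265),(203,284),(154,265),(131,216),(152,166)]
w=np.array([onz(f(*p),.076) for p in W]); c=w.mean(0);d=w-c
print('wells',c,np.linalg.norm(d,axis=1).round(4),(np.degrees(np.arctan2(d[:,1],d[:,0]))%45).round(1))
o=ctrl.get_obs();print(o['t'],np.abs(o['dq']).max())
E
```

```text
(array([ 0.5361, -0.1195,  0.1121]), array([0.0001, 0.0001])) [ 0.5361 -0.1195  0.112 ]
dot 227.44704864232332 rim [ 0.5341 -0.1216  0.078 ]
wells [ 0.536875  -0.1187125  0.076    ] [0.0357 0.036  0.036  0.0358 0.0358 0.036  0.0363 0.0359] [2.2 1.4 2.3 2.2 1.8 2.4 1.7 2. ]
31.8 0.0224954567959451
```

The knob top triangulates to z = 0.112, so the foot is at 0.040, on the seat. The dot angle is 227° against about 230° predicted for a 417° turn, and the wells agree. The tape and vial haven't moved. I'll hand the job in.

```bash
python3 -c "
from station import ctrl
print(ctrl.finish_job())"
```

```text
the job is handed in; nothing more can be done
None
```

I fitted the rotor on the drive, turned it 417° anticlockwise by hand, released it, and handed the job in at about 32 s of the 72 s allowed. No verdict was reported.

- **Fit:** I read the square's angle from the wrist camera, about 80° against the rotor's wells at 75°, and pre-turned the rotor by 5°. It slid down over the square on the first descent without any turning search. The only press I read was about 8 N at the seat, against the 25 N limit.
- **Turning:** I turned it in two strokes with a regrip between them. The lateral force reached about 5 N on the first stroke because my axis estimate was about 1 mm off. After I corrected it, the force stayed under 3 N.
- **Last checks:**
  - **Height:** the knob top is at 112 mm, which puts the foot at about 40 mm, on the seat.
  - **Angle:** the wells and the white dot match 417° of turning within about 3°. I could not read the drive joint itself, so its value is inferred from this.
  - **Clearance:** the arm is raised well clear of the rotor, and the tape and vial stand where they were.
- **Disagreements:** the different views disagreed by 2–4 mm on the drive axis and by 1–3° on the tilt while the rotor was held. The lateral forces while turning settled the axis position. The view of the released rotor was unchanged, so the tilt looks like calibration error.

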